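Hold the bulb box lid open with a plant stake

ROBOT

A 7-joint arm with a two-finger parallel gripper is mounted at the origin on the work surface. World frame = base frame: x ahead of the robot, y to its left, z up, the work surface at z = 0. Lengths are in m, angles in rad, forces in N, time in s.
With the tool pointing down it reaches from about 0.425 to 0.925 m from the base axis. Payload 6.8 kg.
Tool frame: the origin (TCP) lies at the very end of the fingers, on their centre line; the grasp point (between the pads) lies 19 mm behind it; z points along the fingers, y is the line along which they close (so a half turn about z gives the same grasp; the last joint's range is limited). The gripper opens to 85 mm and grips with 20 to 120 N. Pads are 22 mm wide; open, the fingers measure 114 mm over their backs; the gripper's body (76 mm by 85 mm) begins 54 mm behind the grasp point. The pads swing forward as they close: fully open they stand 13 mm farther back than shut.
Start: joints at [1.074, 0.477, 0.022, 1.555, -0.011, 1.109, -0.083], TCP at [0.256, -0.625, 0.231] pointing down, gripper open.
Joint ranges: [-2.96, 2.96], [-0.34, 2.1], [-1.41, 1.46], [0.24, 2.44], [-1.37, 4.51], [0.17, 1.92], [-2.96, 2.96]. Speed limits (rad/s): [2.39, 2.39, 3.14, 3.14, 3.14, 3.14, 3.14].

INTERFACE

Orientations are given as a unit quaternion [w, x, y, z].
In Python, from station import bot gives the robot as it stands. The module is installed in compiled form; this text tells all that it offers.
- The arm moves only by the shell command python3 -m jog 'ROWS' [OPENING] [FORCE]. ROWS is JSON, a list of rows, each a list of 4 numbers: the shift along the tool's x, y, z in cm, then the turn about the tool's z in rad. In form: [[x, y, z, spin], ...]. A call has 1 to 20 rows; each row is the pose to reach, as a shift and turn from the pose commanded when the call began, along the tool's axes at that moment; what a row does not reach only later rows make up. A row lasts 1/12 s, in which the tool goes at most 41.7 mm and 7.16 degrees, less where a joint would pass 70% of its speed; a pose out of reach is approached as far as the arm can. A call with a gripper value outside its range is refused whole. OPENING is the closure, from -1 (fully open) to 1 (shut), set as the call begins (- or left out, the last holds). The fingers move at their own pace and stop on an object; FORCE is the grip in N (left out, the last holds). Time passes only in rows, so rows that repeat a pose let the fingers close. It gives the time, the measured TCP pose, the force, the opening and the grip force at its end, in the units of the state.
- bot.get_obs(): the state, without advancing time (a new reading comes with each control period).
- bot.read_camera(name): name is "scene" or "top" or "wrist"; returns a dict with "pixels" (480x640x3 uint8, red, green, blue), "depth" (480x640 float32, m along the optical axis (not along the pixel's ray), 0 where there is no reading), "fovy" (degrees; the focal length in pixels is half the picture's height over the tangent of half this angle, whatever the lens; pixels are square), "cx", "cy" (the principal point, pixels), "pose" (4x4, takes a point from camera to world coordinates). Camera axes: x right, y down, z forward; pixel columns grow to the right and rows downward; lengths in m; the calibration is good to about 2 mm. The wrist camera is an equidistant fisheye: a pixel r from the principal point sees the ray r / f radians off the axis. A picture is of the moment at which its call begins.
- bot.hand_in(): hands the job in; it is judged then, once.
The state is a dict: "t": time; "q": joint angles; "joint_vel": joint speeds; "joint_torque": joint torques, N m; "eef_pos": TCP position; "tool_rot": TCP orientation; "contact_force": force on the tool from outside, world axes, zero at the start; "torque": the same for the moment, N m; "gripper_width": opening from 0.0 (shut) to 1.0 (fully open); "grasp_force": force on a finger pad.
Only numpy, scipy, OpenCV 4.12 (cv2) and the standard library are available. Lean on these libraries where they do the work, as an engineer would, in place of code of your own. Each camera call takes 0.05 s, during which the arm holds its last target. There are 200 camera calls.

TASK

The lid of the galvanised bulb box has lost its knob and falls shut by itself. Pick up the wooden plant stake, push one end of it through the hole in the upright lug on the closed lid until a good 3 cm sticks out on the other side, and only then raise the lid with the stake to about 40 degrees open (within 5 degrees). Finish while still gripping the roughly level stake and holding the lid still at that angle; touch the box and lid with the stake only, and leave the funnel, scoop, bowl and pot where they are.

Things in the scene. Friction and masses are not known exactly. Their poses are not given: they have to be found in the camera images.
- stake: Straight wooden plant stake, 12 x 12 mm square, 360 mm long, 45 g, lying loose and level across the two longer rims of the shallow steel tray, its middle over the tray. Origin on its axis at mid-length; its x axis runs along it, ends at x = +180 mm and -180 mm (the last 20 mm at +x is thinned to 8 mm). Either end may be used.
- tray: Fixed shallow open galvanised tray, 200 mm (its x) by 160 mm (its y), 40 mm high, walls 4 mm, empty. Origin under its centre, on the bench. The stake lies across it roughly along its y. Tray and bulb box stand left and right of the robot's centre line, either way round.
- bulb_box: Fixed open galvanised box, 200 mm (its x) by 180 mm (its y), 110 mm high, holding flower bulbs, with a hinged lid. Origin under its centre, on the bench; its -x side faces roughly to the robot. The hinge line runs along its y at its far (+x) rim, so stake and hole stay parallel to its y while the lid opens.
- lid (a joint): Opening angle of the bulb box lid in rad: 0 closed (lid level), growing as its front (-x) edge rises; stop at 1.25. 40 degrees is 0.70. It falls shut under its own weight (0.25 to 0.5 kg) from any angle. The lid is a 206 x 186 mm steel sheet, 6 mm thick, reaching from the hinge to 6 mm past the front rim.
- eye (a point): Centre of the 28 mm round hole in the lug near the middle of the lid's front edge: an upright steel plate 56 mm long (box x), 8 mm thick (box y), its top 70 mm above the box rim. The hole runs along box y, 154 mm above the bench when closed. Frame turns with the lid: x front to hinge, y along the hole, z out of the lid; in it the hinge lies at x +180, z -44 mm.
- lid_hinge (a point): Middle of the hinge line, at the middle of the far (+x) rim of the box, 110 mm above the bench. Turns with the lid: x from front to hinge, y along the hinge line, z out of the lid.
- funnel: Yellow plastic funnel, 110 mm wide, 110 mm high, standing mouth down. Bystander. Origin under its centre.
- scoop: Aluminium scoop lying on the bench between robot and work, blade 90 x 65 x 35 mm with a 100 mm handle. Bystander. Origin at the middle of the blade's back, underside.
- bowl: White ceramic bowl, 130 mm wide, 60 mm high. Bystander. Origin under its centre.
- pot: Grey plastic flower pot, 120 mm wide, 110 mm high. Bystander. Origin under its centre.

How it is judged:
By the outcome, as a careful person would: the job done as asked, in the order asked, and still so for the second after the job is handed in, while the arm keeps its last pose, push and grip.
It also fails if it takes over 59 s, if anything falls off the work surface, if the arm or the gripper's body presses on something with over 40 N, if the wrist force passes 120 N, or if a joint passes its speed limit or range.

## Working session

There is one attempt and no reset: what is moved stays moved. The work goes in short steps, Python scripts to look and compute and a shell command to move; the robot and the scene stay as the last step left them, time stands still between calls to the robot, and variables do not carry over. Pictures are saved under pics/ and viewed, at most 10 in all, crops included, and the job is handed in when it is done.

```bash
mkdir -p pics; cat > h.py <<'E'
import numpy as np, cv2
from station import bot
def cam(n):
    c=bot.read_camera(n); c['f']=240/np.tan(np.radians(c['fovy'])/2); return c
def pts(c):
    v,u=np.mgrid[:480,:640]; d=c['depth']
    P=np.stack([(u-c['cx'])/c['f']*d,(v-c['cy'])/c['f']*d,d],-1)
    return P@c['pose'][:3,:3].T+c['pose'][:3,3]
def save(c,n): cv2.imwrite('pics/'+n,c['pixels'][:,:,::-1])
E
python3 - <<'E'
from h import *
o=bot.get_obs(); print({k:np.round(v,3) for k,v in o.items()})
for n in('scene','top'):
    c=cam(n); save(c,n+'0.png'); np.savez(n+'0.npz',**c); print(n,c['f'],c['cx'],c['cy'],c['pose'].round(3))
E
```

```text
{'t': np.float64(0.0), 'q': array([ 1.074,  0.478,  0.022,  1.556, -0.012,  1.109, -0.083]), 'joint_vel': array([-0.001,  0.002, -0.   ,  0.001, -0.001,  0.001,  0.001]), 'joint_torque': array([-0.0000e+00, -5.9644e+01,  1.6080e+00, -2.8120e+01,  1.2000e-02,
        9.0000e-03,  0.0000e+00]), 'eef_pos': array([ 0.256, -0.624,  0.23 ]), 'tool_rot': array([-0.001,  0.981,  0.193, -0.   ]), 'contact_force': array([-0.685, -0.633, -0.03 ]), 'torque': array([ 0.005,  0.022, -0.035]), 'grasp_force': np.float64(0.0), 'gripper_width': np.float64(1.001)}
scene 576.161744587507 317.665262683108 237.32361133055423 [[ 0.807  0.403 -0.432  0.979]
 [ 0.591 -0.561  0.58  -0.548]
 [-0.009 -0.723 -0.691  0.799]
 [ 0.     0.     0.     1.   ]]
top 435.1899082198271 330.863422475029 242.29856974746622 [[-0.013 -0.998  0.058  0.536]
 [-1.     0.012 -0.025  0.013]
 [ 0.024 -0.058 -0.998  0.867]
 [ 0.     0.     0.     1.   ]]
```

View pics/top0.png

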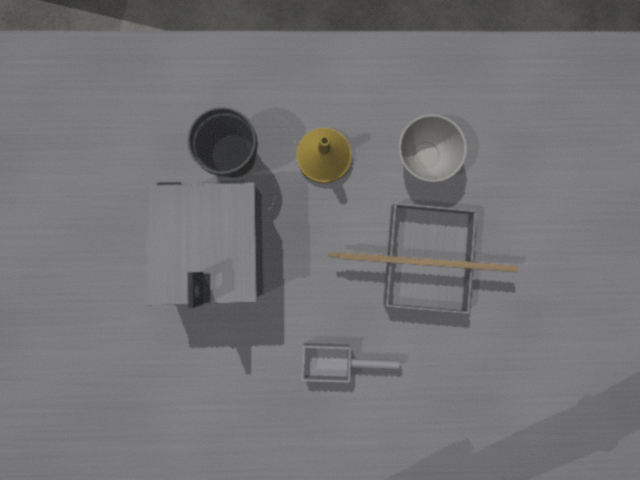

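View pics/scene0.png

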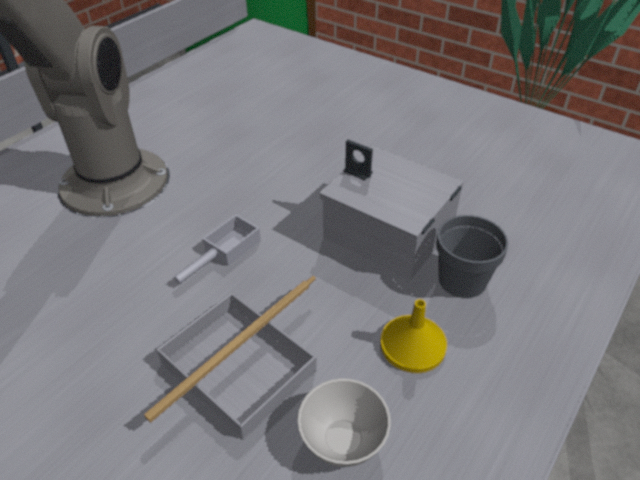

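The top view shows the tray, with the stake from (330,255) to (517,268), on the robot's right. The box is on the left with its lug near (199,290) at the front edge. The funnel, pot and bowl stand behind, and the scoop is in front at (327,363). The scene view shows the lug's hole near (358,157). The thinned end already points at the box.

```bash
cat > m.py <<'E'
from h import *
def stake(c):
    P=pts(c); h=cv2.cvtColor(c['pixels'],cv2.COLOR_RGB2HSV); m=cv2.inRange(h,(8,70,60),(22,200,255))
    m[P[...,1]>0.6]=0; m[(P[...,0]>.9)|(P[...,0]<.2)]=0
    n,l,s,_=cv2.connectedComponentsWithStats(m); k=1+s[1:,4].argmax(); m=l==k
    q=P[m&(c['depth']>0)]; q=q[abs(q[:,2]-np.median(q[:,2]))<.03]; ctr=q.mean(0); d=np.linalg.svd(q-ctr,full_matrices=False)[2][0]; d*=np.sign(d[1])
    t=(q-ctr)@d; return ctr+d*t.min(),ctr+d*t.max(),d,m
E
python3 - <<'E'
from m import *
for n in('scene','top'):
    c=dict(np.load(n+'0.npz')); P=pts(c)
    a,b,d,m=stake(c); print(n,'stake ends(top surf)',a.round(4),b.round(4),'yaw',np.arctan2(d[1],d[0]).round(4),m.sum())
    z=P[...,2]; val=(c['depth']>0)
    # lug: above lid
    L=val&(z>.127)&(z<.195)&(P[...,1]>.1)&(P[...,1]<.5)&(P[...,0]>.3)&(P[...,0]<.6); q=P[L]
    print(' lug n',L.sum(),q.min(0).round(4),q.max(0).round(4),np.percentile(q,[5,50,95],axis=0).round(4).tolist())
    T=val&(abs(z-.116)<.006)&(P[...,1]>.1)&(P[...,1]<.5)&(P[...,0]>.3)&(P[...,0]<.8); q=P[T].astype(np.float32)
    r=cv2.minAreaRect(q[:,:2]*1000); print(' lid',r, np.median(q[:,2]), cv2.boxPoints(r).round(1).tolist())
    if n=='scene':
        crop=c['pixels'][110:230,290:480,::-1]; cv2.imwrite('pics/lug.png',cv2.resize(crop,None,fx=4,fy=4))
        R=L[130:185,340:378]; 
        # hole: pixels inside the lug's convex hull that are not on it
        hull=cv2.convexHull(np.argwhere(L)[:,::-1].astype(np.int32)); H=np.zeros(L.shape,np.uint8); cv2.fillConvexPoly(H,hull,1)
        hol=((H>0)&~cv2.dilate(L.astype(np.uint8),np.ones((1,1))).astype(bool)).astype(np.uint8)
        print(cv2.connectedComponentsWithStats(hol)[2:])
        q=P[L];ctr=np.median(q,0);print('plane normal',np.linalg.svd(q-q.mean(0),full_matrices=False)[2][2],ctr)
E
```

```text
scene stake ends(top surf) [ 0.5325 -0.3614  0.0511] [ 0.5642 -0.0046  0.0517] yaw 1.4824 1969
 lug n 640 [0.4758 0.2092 0.1272] [0.5349 0.2243 0.185 ] [[0.4802, 0.2114, 0.13], [0.5073, 0.2138, 0.1569], [0.5335, 0.2199, 0.1817]]
 lid ((638.4763793945312, 218.11904907226562), (322.1090393066406, 192.33767700195312), 0.5813788175582886) 0.11740859 [[476.5, 312.6000061035156], [478.3999938964844, 120.30000305175781], [800.5, 123.5999984741211], [798.5, 315.8999938964844]]
(array([[     0,      0,    640,    480, 307091],
       [   348,    139,      1,      1,      1],
       [   351,    140,      1,      1,      1],
       [   354,    141,      1,      1,      1],
       [   356,    142,      1,      1,      1],
       [   359,    143,      1,      1,      1],
       [   361,    144,      2,      1,      2],
       [   364,    145,      1,      1,      1],
       [   367,    146,      1,      2,      2],
       [   369,    147,      1,      1,      1],
       [   353,    151,     11,     11,     79],
       [   372,    156,      1,      7,      7],
       [   348,    165,      1,      
[... 980 characters left out ...]
  , 170.        ],
       [371.        , 171.        ],
       [362.        , 172.        ],
       [365.        , 173.        ]]))
plane normal [-0.02224499  0.99941029 -0.02615801] [0.50725356 0.21384728 0.15688387]
top stake ends(top surf) [ 0.5297 -0.3581  0.0512] [ 0.5608 -0.0061  0.0511] yaw 1.4827 925
 lug n 509 [0.4766 0.2121 0.1272] [0.5321 0.2219 0.1827] [[0.4792, 0.2127, 0.1326], [0.5037, 0.2139, 0.1699], [0.5299, 0.2207, 0.1809]]
 lid ((638.0947265625, 218.46563720703125), (188.1632537841797, 322.71710205078125), 89.98609161376953) 0.11554949 [[476.70001220703125, 124.4000015258789], [799.4000244140625, 124.30000305175781], [799.5, 312.5], [476.79998779296875, 312.6000061035156]]
```

```bash
cat > go.py <<'E'
import sys
from h import *
# usage: go.py x y z yaw(of tool x) -> shift cm in tool axes + spin, from the measured pose
def rel(T,yaw):
    o=bot.get_obs(); w,x,y,z=o['tool_rot']; from scipy.spatial.transform import Rotation as R
    M=R.from_quat([x,y,z,w]).as_matrix(); yw=np.arctan2(M[1,0],M[0,0])
    print('pos',o['eef_pos'].round(4),'yaw',yw.round(4),'q',o['q'].round(2),'t',o['t'].round(2)); 
    print('row cm',(M.T@(np.array(T)-o['eef_pos'])*100).round(2),'spin',round(yw-yaw,4))
if __name__=='__main__': a=list(map(float,sys.argv[1:])); rel(a[:3],a[3])
E
python3 go.py .5465 -.1875 .13 1.483
```

```text
Traceback (most recent call last):
  File "go.py", line 9, in <module>
    if __name__=='__main__': a=list(map(float,sys.argv[1:])); rel(a[:3],a[3])
                                                              ~~~^^^^^^^^^^^^
  File "go.py", line 7, in rel
    print('pos',o['eef_pos'].round(4),'yaw',yw.round(4),'q',o['q'].round(2),'t',o['t'].round(2));
                                                                                ^^^^^^^^^^^^
AttributeError: 'float' object has no attribute 'round'
```

```bash
sed -i "s/o\['t'\].round(2)/round(float(o['t']),2)/" go.py; python3 go.py .5465 -.1875 .13 1.483
```

```text
pos [ 0.2557 -0.6242  0.2304] yaw 0.3888 q [ 1.07  0.48  0.02  1.56 -0.01  1.11 -0.08] t 0.1
row cm [ 43.47 -29.37  10.08] spin -1.0942
```

```bash
python3 -m jog '[[2,-1.4,0,-0.05],[5,-3.4,0,-0.12],[8,-5.4,0,-0.2],[11,-7.4,0,-0.28],[14,-9.5,0,-0.36],[17,-11.5,0,-0.44],[20,-13.5,0,-0.52],[23,-15.5,0,-0.6],[26,-17.6,0,-0.68],[29,-19.6,0,-0.76],[32,-21.6,1,-0.84],[35,-23.6,2.5,-0.92],[38,-25.7,4.5,-1.0],[40.5,-27.4,6.5,-1.06],[42.5,-28.7,8.5,-1.094],[43.4,-29.3,10,-1.094],[43.47,-29.37,10.1,-1.094],[43.47,-29.37,10.1,-1.094],[43.47,-29.37,10.1,-1.094]]' -1
python3 go.py .5465 -.1875 .027 1.483
python3 - <<'E'
from m import *
c=cam('top'); 
a,b,d,m=stake(c); print(a,b,np.arctan2(d[1],d[0]))
c=cam('wrist'); save(c,'w1.png')
E
```

```text
t: 1.68
eef_pos: [0.5465, -0.1895, 0.1308]
tool_rot: [0.0, 0.738, 0.675, -0.0]
contact_force: [0.1, -0.1, 0.0]
gripper_width: 1.001
grasp_force: 0.0
pos [ 0.5465 -0.1895  0.1308] yaw 1.4811 q [ 0.5   0.46 -0.36  1.86  0.21  0.86 -0.05] t 1.68
row cm [ 2.100e-01 -1.000e-02  1.038e+01] spin -0.0019
[ 0.54284015 -0.20863613  0.0512865 ] [ 0.56086671 -0.00607683  0.05078347] 1.482036187053275
```

View pics/w1.png

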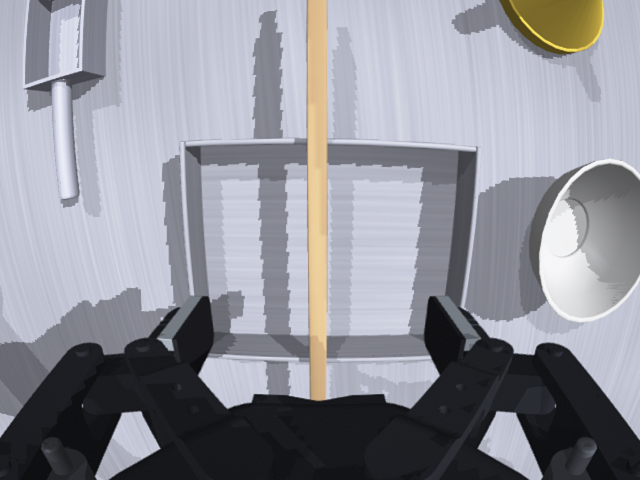

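The wrist view shows the stake (col ≈317) centred between the pads (cols ≈210 and 425), with the fingers clear of the tray walls. I'll descend and grip.

```bash
python3 -m jog '[[0.2,0,2,0],[0.2,0,4,0],[0.2,0,6,0],[0.2,0,8,0],[0.2,0,9.4,0],[0.2,0,10.2,0],[0.2,0,10.38,0],[0.2,0,10.38,0]]' -1
python3 -m jog '[[0,0,0,0],[0,0,0,0],[0,0,0,0],[0,0,0,0],[0,0,0,0],[0,0,0,0],[0,0,0,0],[0,0,0,0],[0,0,0,0],[0,0,0,0],[0,0,0,0],[0,0,0,0]]' 1 110
python3 go.py .5465 -.1875 .027 1.483
```

```text
t: 2.45
eef_pos: [0.547, -0.1868, 0.0269]
tool_rot: [0.0, 0.738, 0.675, -0.0]
contact_force: [-1.0, -0.5, -1.5]
gripper_width: 1.002
grasp_force: 0.0
t: 3.45
eef_pos: [0.5472, -0.1861, 0.027]
tool_rot: [0.0, 0.738, 0.675, 0.0]
contact_force: [-1.1, -0.1, 5.0]
gripper_width: 0.117
grasp_force: 107.5
pos [ 0.5472 -0.1861  0.027 ] yaw 1.4827 q [ 0.46  0.61 -0.31  1.92  0.29  0.66 -0.12] t 3.45
row cm [-0.14 -0.06 -0.  ] spin -0.0003
```

```bash
python3 -m jog '[[0,0,-1,0],[0,0,-3,0],[0,0,-6,0],[0,0,-9,0],[0,0,-12,0],[0,0,-14,0],[0,0,-15,0],[0,0,-15,0],[0,0,-15,0]]'
python3 go.py .5045 0.0 .135 1.586
```

```text
t: 4.2
eef_pos: [0.5466, -0.1861, 0.1762]
tool_rot: [-0.0, 0.738, 0.675, -0.0]
contact_force: [0.6, 0.0, -0.6]
gripper_width: 0.112
grasp_force: 107.4
pos [ 0.5466 -0.1861  0.1762] yaw 1.4827 q [ 0.52  0.4  -0.38  1.83  0.18  0.94 -0.03] t 4.2
row cm [18.17 -5.84  4.11] spin -0.1033
```

```bash
python3 -m jog '[[1,-0.5,0,-0.01],[3,-1.5,0,-0.03],[5,-2.5,0,-0.05],[7.5,-3.5,0,-0.07],[10,-4.5,0,-0.09],[12.5,-5.4,0,-0.103],[15,-5.7,1,-0.103],[17,-5.84,2,-0.103],[18,-5.84,3,-0.103],[18.2,-5.84,4,-0.103],[18.2,-5.84,4.1,-0.103],[18.2,-5.84,4.1,-0.103],[18.2,-5.84,4.1,-0.103],[18.2,-5.84,4.1,-0.103]]'
python3 go.py .5045 0.0 .135 1.586
python3 - <<'E'
from m import *
for n in('scene','top'):
    c=cam(n); save(c,n+'2.png'); np.savez(n+'2.npz',**c)
    a,b,d,m=stake(c); print(n,a.round(4),b.round(4),np.arctan2(d[1],d[0]).round(4),'slope',d[2].round(4))
    P=pts(c); z=P[...,2]; x=P[...,0];y=P[...,1]
    L=(c['depth']>0)&(z>.135)&(z<.195)&(y>.205)&(y<.24)&(x>.44)&(x<.57); q=P[L]; print(n,'lug',L.sum(),np.percentile(q,[1,50,99],axis=0).round(4).tolist())
    v,u=np.argwhere(L).mean(0); 
    if n=='scene': I=c['pixels'][90:270,230:470,::-1]; cv2.imwrite('pics/s2.png',cv2.resize(I,None,fx=3,fy=3))
E
```

```text
t: 5.37
eef_pos: [0.505, -0.0007, 0.1357]
tool_rot: [0.0, 0.702, 0.712, 0.0]
contact_force: [-0.2, 0.4, -0.9]
gripper_width: 0.114
grasp_force: 107.4
pos [ 0.505  -0.0007  0.1357] yaw 1.5841 q [ 0.27  0.36 -0.47  2.02  0.22  0.81 -0.32] t 5.37
row cm [ 0.07 -0.05  0.07] spin -0.0019
scene [ 0.5096 -0.1774  0.1599] [ 0.5073 -0.0036  0.1606] 1.5843 slope 0.0036
scene lug 551 [[0.4776, 0.2102, 0.1358], [0.5064, 0.214, 0.1635], [0.5346, 0.2223, 0.1831]]
top [0.5028 0.0906 0.1607] [0.5023 0.1812 0.1593] 1.576 slope -0.0154
top lug 464 [[0.4772, 0.2123, 0.1355], [0.5039, 0.2143, 0.1745], [0.532, 0.2215, 0.182]]
```

View pics/s2.png

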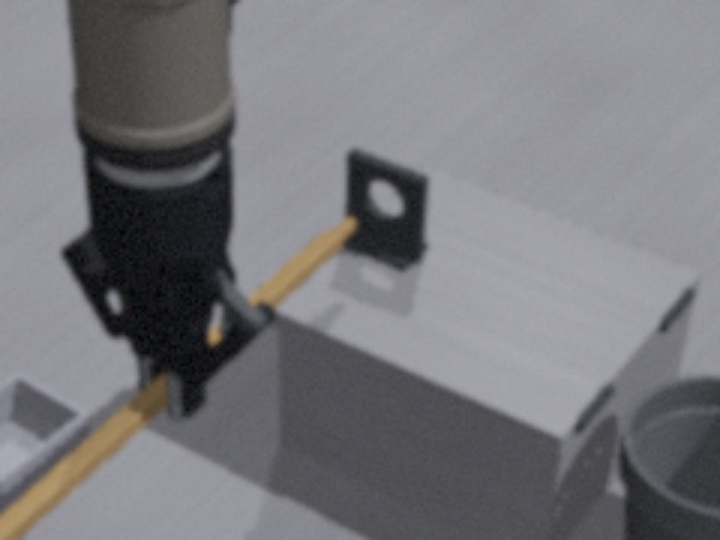

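The crop shows the stake tip at about (355,222), just in front of the lug and level with the hole at (387,198). By the measured points it is aligned within 2 mm in x and z. I'll push it in, in two stages.

```bash
python3 -m jog '[[0,0.15,0,0],[1,0.15,0,0],[2,0.15,0,0],[3,0.15,0,0],[4,0.15,0,0],[4.5,0.15,0,0],[4.5,0.15,0,0]]' && python3 - <<'E'
from m import *
o=bot.get_obs(); print(o['contact_force'])
for n in('scene','top'):
    c=cam(n); a,b,d,m=stake(c); P=pts(c); h=cv2.cvtColor(c['pixels'],cv2.COLOR_RGB2HSV)
    k=(cv2.inRange(h,(8,70,50),(22,200,255))>0)&(P[...,1]>.222)&(P[...,1]<.35)&(P[...,2]>.13)&(P[...,2]<.19)
    print(n,b.round(4),'beyond lug',k.sum(),P[k].mean(0) if k.any() else '')
E
```

```text
t: 6.05
eef_pos: [0.5055, 0.0477, 0.1356]
tool_rot: [-0.0, 0.701, 0.713, 0.0]
contact_force: [-0.9, 0.2, -0.6]
gripper_width: 0.117
grasp_force: 107.4
[-0.85418765  0.22639997 -0.61031231]
scene [0.508  0.0492 0.1602] beyond lug 5 [0.50424368 0.22321361 0.15928627]
top [ 0.5062 -0.0095  0.1597] beyond lug 0
```

```bash
python3 -m jog '[[1,0,0,0],[2,0,0,0],[3,0,0,0],[3.8,0,0,0],[4.1,0,0,0],[4.1,0,0,0],[4.1,0,0,0]]' && python3 - <<'E'
from m import *
o=bot.get_obs(); print(o['contact_force'],o['eef_pos'])
for n in('scene','top'):
    c=cam(n); P=pts(c); h=cv2.cvtColor(c['pixels'],cv2.COLOR_RGB2HSV)
    k=(cv2.inRange(h,(8,70,50),(22,200,255))>0)&(P[...,1]>.222)&(P[...,1]<.35)&(P[...,2]>.13)&(P[...,2]<.19)
    print(n,'beyond lug',k.sum(),P[k].mean(0).round(4),P[k].max(0).round(4))
    if n=='scene': I=c['pixels'][90:270,230:470,::-1]; cv2.imwrite('pics/s3.png',cv2.resize(I,None,fx=3,fy=3))
E
```

```text
t: 6.73
eef_pos: [0.505, 0.0864, 0.1355]
tool_rot: [0.0, 0.702, 0.713, -0.0]
contact_force: [0.7, -0.0, -0.8]
gripper_width: 0.117
grasp_force: 107.4
[ 0.66629529 -0.01819262 -0.84072015] [0.50498731 0.08644463 0.13546543]
scene beyond lug 26 [0.504  0.253  0.1594] [0.507  0.2707 0.1626]
top beyond lug 20 [0.5018 0.2616 0.1578] [0.5036 0.2657 0.1592]
```

View pics/s3.png

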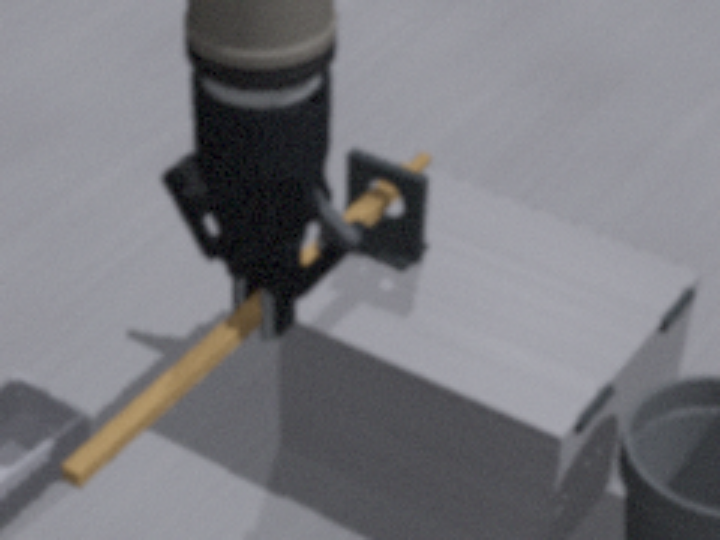

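The stake tip now shows beyond the lug at (425,160), and the measured points put it about 45 mm past the far face. Contact force is near zero. I'll raise along the hinge arc, halfway first.

```bash
python3 -m jog '[[0,0.1,-0.4,0],[0,0.25,-0.9,0],[0,0.4,-1.35,0],[0,0.53,-1.78,0],[0,0.7,-2.2,0],[0,0.88,-2.65,0],[0,1.05,-3.07,0],[0,1.23,-3.49,0],[0,1.45,-3.9,0],[0,1.67,-4.3,0],[0,1.89,-4.72,0],[0,2.11,-5.13,0],[0,2.11,-5.13,0],[0,2.11,-5.13,0]]'
cat > ang.py <<'E'
from m import *
o=bot.get_obs(); print(o['contact_force'].round(2),o['eef_pos'].round(4),o['joint_vel'].round(3).max(),o['t'])
for n in('scene','top'):
    c=cam(n); P=pts(c); x,y,z=P[...,0],P[...,1],P[...,2]; h=cv2.cvtColor(c['pixels'],cv2.COLOR_RGB2HSV); w=(cv2.inRange(h,(8,70,50),(22,200,255))>0)
    # lid top surface strip away from lug, pot and gripper
    k=(c['depth']>0)&(y>.24)&(y<.305)&(x>.47)&(x<.675)&(z>.1)&(z<.34)&~w; q=P[k][:,[0,2]]
    for _ in range(6):
        p=np.polyfit(q[:,0],q[:,1],1); r=abs(np.polyval(p,q[:,0])-q[:,1]); q=q[r<max(.003,2*np.median(r))]
    print(n,'lid deg',np.degrees(np.arctan(-p[0])).round(2),len(q),'z at hinge',np.polyval(p,.684).round(4),'xrange',q[:,0].min().round(3),q[:,0].max().round(3))
    s=w&(c['depth']>0)&(abs(x-o['eef_pos'][0])<.03)&(abs(z-o['eef_pos'][2]-.019)<.05)&(y<.35); t=P[s]
    if len(t)>20:
        g=np.polyfit(t[:,1],t[:,2],1); print('  stake slope deg',np.degrees(np.arctan(g[0])).round(2),'tip y',t[:,1].max().round(4),'z@lug-axis',(np.polyval(g,.217)-.006).round(4))
    save(c,n+'_last.png')
E
python3 ang.py
```

```text
t: 8.0
eef_pos: [0.5264, 0.0869, 0.187]
tool_rot: [0.0, 0.702, 0.712, 0.0]
contact_force: [-0.5, -0.5, -3.3]
gripper_width: 0.117
grasp_force: 107.4
[-0.46 -0.46 -3.27] [0.5264 0.0869 0.187 ] 0.013 8.0
scene lid deg 14.62 1779 z at hinge 0.118 xrange 0.5 0.675
  stake slope deg -0.39 tip y 0.268 z@lug-axis 0.2048
top lid deg 14.4 2809 z at hinge 0.1158 xrange 0.485 0.675
  stake slope deg -0.65 tip y 0.0535 z@lug-axis 0.2036
```

```bash
python3 -m jog '[[0,0.2,-0.4,0],[0,0.45,-0.75,0],[0,0.73,-1.15,0],[0,1.03,-1.54,0],[0,1.4,-2.04,0],[0,1.8,-2.5,0],[0,2.21,-2.97,0],[0,2.63,-3.42,0],[0,3.07,-3.86,0],[0,3.52,-4.27,0],[0,4,-4.67,0],[0,4.48,-5.07,0],[0,4.96,-5.44,0],[0,5.3,-5.68,0],[0,5.55,-5.84,0],[0,5.68,-5.93,0],[0,5.68,-5.93,0],[0,5.68,-5.93,0],[0,5.68,-5.93,0]]'
python3 ang.py
```

```text
t: 9.68
eef_pos: [0.5826, 0.0875, 0.2459]
tool_rot: [-0.0, 0.702, 0.712, -0.0]
contact_force: [-1.3, 0.6, -3.0]
gripper_width: 0.113
grasp_force: 107.4
[-1.33  0.63 -3.01] [0.5826 0.0875 0.2459] 0.001 9.6833
scene lid deg 40.27 1495 z at hinge 0.1198 xrange 0.532 0.675
  stake slope deg -0.05 tip y 0.2699 z@lug-axis 0.2651
top lid deg 38.28 212 z at hinge 0.1238 xrange 0.527 0.563
  stake slope deg -0.55 tip y 0.048 z@lug-axis 0.263
```

View pics/scene_last.png

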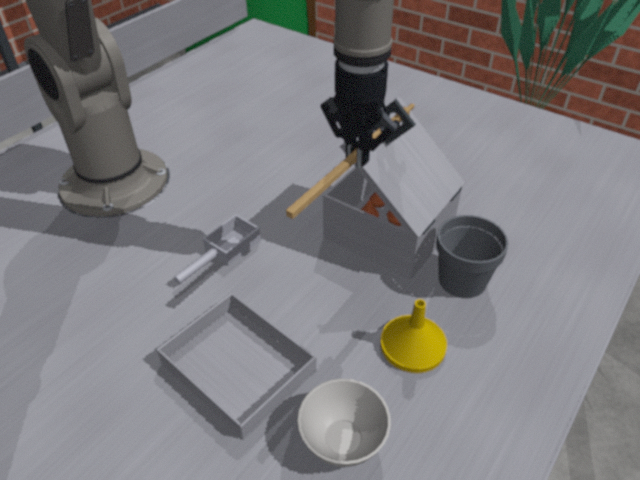

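The lid is open with the stake level, its tip at (412,107) beyond the lug. The bystanders have not moved. The scene camera, with many more lid points, gives 40.3°, and the top camera gives 38.3°, so I'm handing in.

```bash
python3 -c "
from station import bot
print(bot.hand_in())"
```

```text
the job is handed in; nothing more can be done
None
```

I pushed the stake about 45 mm past the lug, then raised the lid to about 40° (38–40° across the two cameras); I handed in at 9.7 s of the 59 s limit, still gripping the level stake, with the funnel, scoop, bowl and pot left in place.

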